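# Load the block and hold the locating arm at its mark

## Robot

A 6-joint arm with a two-finger parallel gripper is mounted at the origin on a cart in front of the work surface, level with it; the furniture and walls round the work are solid. World frame = base frame: x ahead of the robot, y to its left, z up, the work surface at z = 0. Lengths are in m, angles in degrees, forces in N, time in s.
With the tool pointing down it reaches from about 0.325 to 0.85 m from the base axis. Payload 4.4 kg.
Tool frame: the origin (TCP) lies between the finger pads; the fingertips stand 22 mm ahead of it and the grasp point (between the pads) lies 3 mm ahead of it; x points along the fingers, z is the direction in which the jaws open and shut, and the axes are right-handed (so a half turn about x gives the same grasp; the last joint's range is limited). The gripper opens to 94 mm and grips with 3 to 60 N. Pads are 16 mm wide; open, the fingers measure 119 mm over their backs; the gripper's body (75 mm by 177 mm) begins 78 mm behind the grasp point.
Start: joints at [58.7, 11.837, 88.321, -0, 79.842, -8.623], TCP at [0.222, 0.531, 0.227] pointing down, gripper open.
Joint ranges: [-156.59, 156.59], [-49.26, 127.26], [12.9, 141.05], [-63.56, 243.56], [4.71, 150.69], [-161.64, 161.64]. Speed limits (degrees/s): [159.86, 159.86, 180, 180, 180, 180].

## Interface

Orientations are given as a 3x3 rotation matrix whose columns are the frame's x, y, z axes.
In Python, from plant import bot, solver, readout, imaging gives the robot as it stands. Calls block until the motion is done:
- bot.move_ptp(position, orientation): joint-space move of the TCP to a pose.
- bot.movel(position, velocity=0.15, attitude=None): straight line of the TCP; attitude=None keeps the orientation; velocity is the mean speed in m/s.
- bot.set_joints(angles): joint-space move.
- bot.open_gripper() and bot.grab(): open the fingers fully, or close them until they stop; the grip force is fixed at half the most.
- bot.sleep(seconds).
- solver.ik(position, orientation): joint angles nearest the present ones, or None.
- readout.observe(): the state.
- imaging.snapshot(name): name is "scene" or "top" or "wrist"; returns the picture (480x640x3 uint8, blue, green, red); there is no depth.
- imaging.calibration(name): a dict with "intrinsics" (3x3 intrinsics, pixels), "T" (4x4, takes a point from camera to world coordinates). Camera axes: x right, y down, z forward; pixel columns grow to the right and rows downward; lengths in m; the calibration is good to about 2 mm. A picture is of the moment at which its call begins: read the wrist's pose just before it. calibration takes no time and is no camera call; for the wrist camera it gives the pose at the moment of the call.
A pose or a line that the arm cannot do raises bot.MotionError and nothing moves.
- bot.job_done(): hands the job in, once; it reports no verdict.
The state is a dict: "t": time; "joint_pos": joint angles; "qvel": joint speeds; "tau": joint torques, N m; "tcp_pos": TCP position; "ee_rot": TCP orientation; "force": force on the tool from outside, world axes, zero at the start; "wrist_torque": the same for the moment, N m; "finger_gap": finger opening in m.
Only numpy, scipy, OpenCV 4.12 (cv2) and the standard library are available. Lean on these libraries where they do the work, as an engineer would, in place of code of your own. Each camera call takes 0.05 s, during which the arm holds its last target.

## Task

Lay the bronze block flat in the rectangular nest of the grey fixture and let go of it. Then press the round lock button on the arm's housing so that the telescoping arm springs free, take the arm by its upright grip, draw it out until the pointer stands at the second (farther) long line of the scale, and finish there still holding the grip, because the arm's spring pulls it back. Leave the ring in its round nest, and the timer and pliers, alone.

Things in the scene. Friction and masses are not known exactly. Their poses are not given: they have to be found in the camera images.
- fixture: Fixed grey base plate 150 x 270 x 14 mm, origin at the centre of its underside, z up, long side along its y. In its frame (mm): rectangular nest at (-30, 60), round nest at (-30, -75), dark steel arm housing 36 x 75 at (50, -87.5), top at z = 62, lock button on top; the steel arm slides out along x = 50 towards +y from the housing's end at y = -50 (6 mm collar in front of it)
- nest (a point): Centre of the floor of the rectangular nest, on top of the base plate (14 mm above the bench). Four corner brackets, 6 mm high, of 4 mm plate, leave 66 mm along the fixture's x and 90 mm along its y for the block; between the brackets the sides are open (30 mm on the short sides, 60 mm on the long ones), room for fingers
- bronze_block: Flat bronze-coloured block, 61 mm along its x, 85 mm along its y, 10 mm thick, 0.29 to 0.55 kg, origin at the centre of its underside; starts flat on the bench on the robot's left
- button_top (a point): Centre of the top face of the round black lock button (24 mm across, stands 12 mm proud of the housing, in a steel bezel 2 mm high); moves down with the button
- release_button (a joint): Travel of the lock button in m, 0 up to 0.006 fully down; spring return, about 5 N fully down. Pressed by about 5 mm it frees the arm, which springs out by about 20 mm at once and does not lock again when the button comes up
- extension (a joint): Extension of the telescoping arm in m: 0 locked home, 0.078 at the outer stop, 0.060 when the pointer stands at the second long line. A spring (80 N/m) makes it rest at about 0.022 once unlocked and pulls it back from there on, about 3 N at the second long line
- gauge_grip (a point): Upright black grip on the arm's end, 26 mm along x, 14 along y, 34 high, this point at its middle, 71 mm up; the tip block under it has its top at 55 mm. Moves with the arm along the fixture's +y; at fixture (50, 0) when locked home. From the tip block a thin finger reaches 80 mm towards the fixture's -x at 45 mm height, the pointer over the scale, a foot (underside at 34 mm) at its end
- scale_mark (a point): Middle of the second (farther) long line of the white scale strip, fixture (25, 60) mm; the pointer stands over it when the arm is out by 0.060 m. The strip lies at x = 15 to 35 and has black cross lines every 10 mm from y = 0 to 70: short ones (7 mm), and long ones (18 mm) at y = 30 and y = 60
- ring_nest (a point): Centre of the floor of the round nest, between four short studs
- ring_3: Small loose rusty steel ring, 75 mm across, 21 mm high, origin at the centre of its underside; already lies in the round nest and stays there
- timer: Loose small kitchen-type timer 62 x 68 x 21 mm, a bystander; origin at the centre of its underside
- pliers: Loose long-nose pliers 52 x 161 x 11 mm with red grips, a bystander; origin at the centre of their underside
- gauge_arm: The whole sliding telescoping arm: 12 mm square steel bar, tip block, upright grip and locating finger in one piece; origin on the arm's line at bench height, straight below the grip
There are look-alikes about, which are no part of the job. What is meant by the bronze_block is not pink, and is the smaller of those in its own colour.

How it is judged (in metres and radians):
On the way, in this order (a step that is already met when the one before it is completed fails the run):
1. the bronze block lies flat in the rectangular nest, released (distance between bronze_block and nest below 0.006 m and angle between bronze_block's own z axis and vertical below 0.06 rad and angle between the y axis of bronze_block and the y axis of fixture, either way round below 0.1 rad and contact force between the fingers and bronze_block below 0.1 N and value of joint extension below 0.004 m), for 0.2 s.
2. the lock button is pressed (value of joint release_button above 0.003 m), for 0.02 s.
3. the arm has come free of its lock (value of joint extension above 0.012 m), for 0.1 s.
At the end, for the whole second after the job is handed in: the arm is out at the second long line (60 mm, within 4 mm) and at rest, held there by the fingers on its upright grip (more than 1.5 N), the lock button is up again, the bronze block lies flat in the rectangular nest (within 6 mm and 0.1 rad), and the ring is still in its round nest (value of joint extension between 0.056 and 0.064 m and velocity of joint extension between -0.01 and 0.01 m/s and contact force between the fingers and gauge_arm above 1.5 N and value of joint release_button below 0.002 m and distance between bronze_block and nest below 0.006 m and angle between bronze_block's own z axis and vertical below 0.06 rad and angle between the y axis of bronze_block and the y axis of fixture, either way round below 0.1 rad and distance between ring_3 and ring_nest below 0.01 m); the arm keeps its last pose, push and grip.
It fails at once if the ring is knocked out of its nest (distance between ring_3 and ring_nest above 0.015 m).
It fails at once if the timer is disturbed (distance of timer from where it was at the start of the episode above 0.02 m).
It fails at once if the pliers are disturbed (distance of pliers from where it was at the start of the episode above 0.02 m).
It also fails if it takes over 58 s, if anything falls off the work surface, if the arm or the gripper's body presses on something with over 40 N, if the wrist force passes 120 N, or if a joint passes its speed limit or range.

## Working session

There is one attempt and no reset: what is moved stays moved. The work goes in short steps, each a Python script; the robot and the scene stay as the last script left them, time stands still between calls to the robot, and variables do not carry over. Pictures are saved under pics/ and viewed, and the job is handed in when it is done.

```bash
ls; mkdir -p pics; python3 - <<'E'
from plant import bot, solver, readout, imaging
import cv2
for n in ("scene","top","wrist"):
    im=imaging.snapshot(n); cv2.imwrite(f"pics/{n}0.png",im)
    c=imaging.calibration(n); print(n,c["intrinsics"].tolist() if hasattr(c["intrinsics"],'tolist') else c["intrinsics"]); print(c["T"])
print(readout.observe())
E
```

```text
pics
scene [[517.5437663942732, 0.0, 321.1261579791169], [0.0, 517.5437663942732, 242.92357735330103], [0.0, 0.0, 1.0]]
[[ 0.90627421 -0.2575466   0.33516684  0.0181851 ]
 [-0.42220755 -0.58944988  0.68868688 -0.81544119]
 [ 0.02019509 -0.76564913 -0.64294134  0.96436669]
 [ 0.          0.          0.          1.        ]]
top [[470.58931215852, 0.0, 325.8927747823643], [0.0, 470.58931215852, 237.84655924496016], [0.0, 0.0, 1.0]]
[[ 0.02702951 -0.98023361  0.19598844  0.24124614]
 [-0.99963002 -0.02590886  0.00827999  0.14391738]
 [-0.00303849 -0.19613973 -0.98057125  1.3277812 ]
 [ 0.          0.          0.          1.        ]]
wrist [[346.31840986235943, 0.0, 319.6318250496208], [0.0, 346.31840986235943, 238.7542899348088], [0.0, 0.0, 1.0]]
[[ 0.38556209  0.89395567  0.22844066  0.15527171]
 [ 0.92268092 -0.37319944 -0.09686121  0.55766283]
 [-0.0013357   0.24812385 -0.9687274   0.3832957 ]
 [ 0.          0.          0.          1.        ]]
{'t': 0.15, 'joint_pos': array([ 5.86992928e+01,  1.18734023e+01,  8.83843855e+01,  1.40157190e-04,
        7.98403540e+01, -8.62355483e+00]), 'qvel': array([-0.05192921, -0.07718328, -0.14472497, -0.0050056 , -0.03886292,
        0.04556556]), 'tau': array([-2.45054925e-04, -3.71314645e+01, -2.81811601e+01,  6.97984197e-02,
        3.27043072e-02, -1.02842384e-04]), 'tcp_pos': array([0.22139991, 0.53004955, 0.22656719]), 'ee_rot': array([[-8.91958333e-04, -9.22691620e-01,  3.85537779e-01],
       [-1.46233828e-03,  3.85538724e-01,  9.22690498e-01],
       [-9.99998533e-01,  2.59214826e-04, -1.69317175e-03]]), 'force': array([ 0.7560481 , -0.22341015, -0.50965421]), 'wrist_torque': array([-0.02928558, -0.02421358, -0.07084208]), 'finger_gap': 0.09421654872272368}
```

View pics/scene0.png

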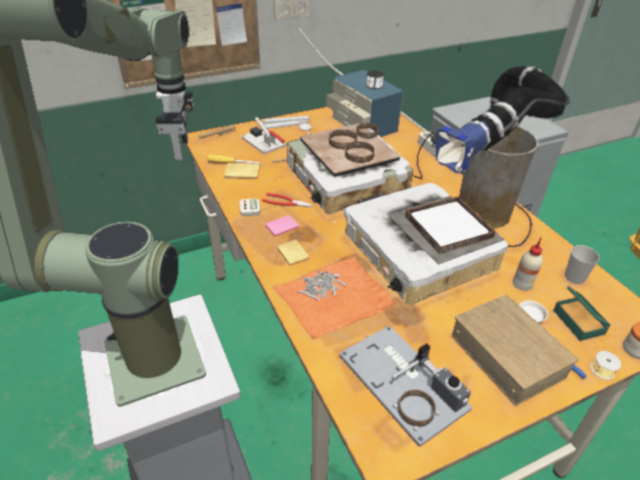

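View pics/top0.png

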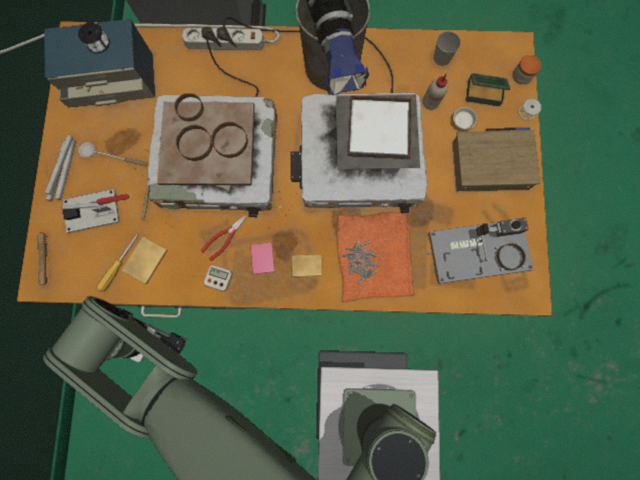

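View pics/wrist0.png

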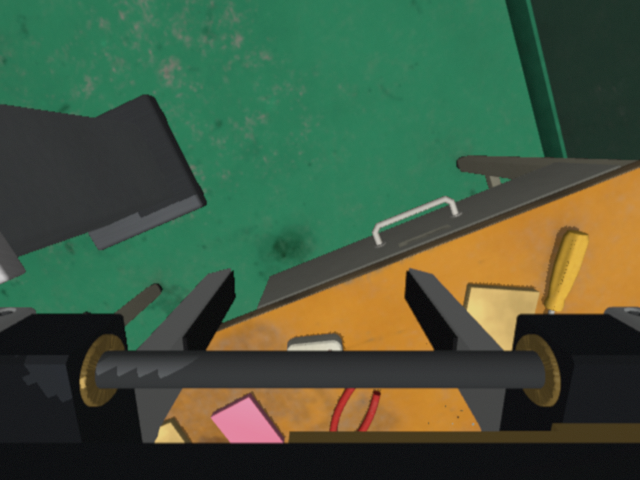

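The top view shows the small bronze block at about (307,265), with the larger look-alike at (144,260) and the pink one at (262,258). The timer is at (217,277) and the pliers at (223,237). The fixture is at (483,250), with its housing at (515,226) and the ring at (510,257). I'll zoom in and measure next.

```bash
cat > h.py <<'E'
import numpy as np, cv2
from plant import bot, solver, readout, imaging
def ray(cal,u,v):
    K=np.array(cal["intrinsics"]);T=np.array(cal["T"])
    d=T[:3,:3]@np.linalg.solve(K,[u,v,1.]); return T[:3,3],d
def toplane(cal,u,v,z):
    o,d=ray(cal,u,v); return (o+d*(z-o[2])/d[2])
def proj(cal,p):
    K=np.array(cal["intrinsics"]);T=np.linalg.inv(np.array(cal["T"]))
    c=T[:3,:3]@np.array(p)+T[:3,3]; q=K@c; return q[:2]/q[2]
def Rdown(deg):  # jaws (tool z) along angle deg in world xy, x down
    a=np.radians(deg); z=np.array([np.cos(a),np.sin(a),0]); x=np.array([0,0,-1.]); y=np.cross(z,x)
    return np.column_stack([x,y,z])
E
python3 - <<'E'
from h import *
im=cv2.imread("pics/top0.png"); cal=imaging.calibration("top")
cv2.imwrite("pics/top0_fix.png",cv2.resize(im[205:295,420:550],None,fx=6,fy=6,interpolation=cv2.INTER_CUBIC))
cv2.imwrite("pics/top0_blk.png",cv2.resize(im[205:305,195:335],None,fx=5.5,fy=5.5,interpolation=cv2.INTER_CUBIC))
s=cv2.imread("pics/scene0.png"); cv2.imwrite("pics/scene0_fix.png",cv2.resize(s[315:445,330:480],None,fx=4.5,fy=4.5,interpolation=cv2.INTER_CUBIC))
hsv=cv2.cvtColor(im,cv2.COLOR_BGR2HSV)
for (u,v) in [(307,265),(144,258),(262,258),(330,290)]: print((u,v),hsv[v,u],toplane(cal,u,v,.01).round(3))
E
```

```text
(307, 265) [ 20 116 187] [0.425 0.206 0.01 ]
(144, 258) [ 20 120 185] [0.433 0.669 0.01 ]
(262, 258) [173  98 200] [0.442 0.334 0.01 ]
(330, 290) [ 16 176 172] [0.356 0.14  0.01 ]
```

View pics/top0_fix.png

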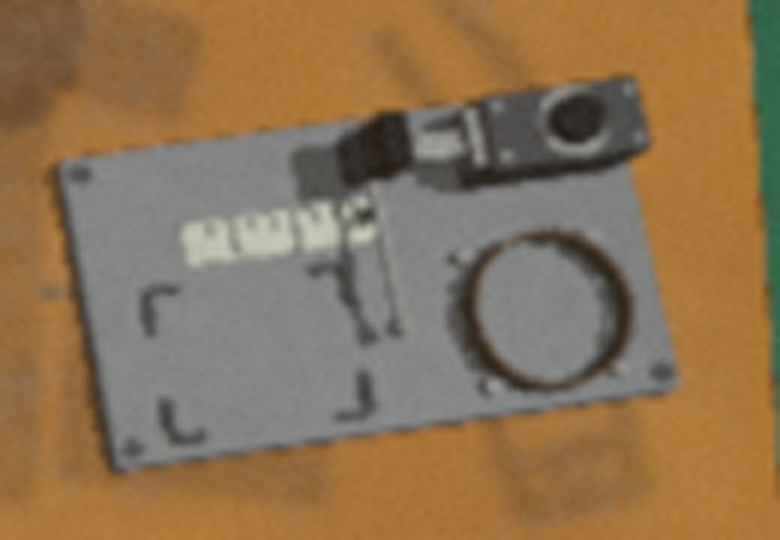

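View pics/top0_blk.png

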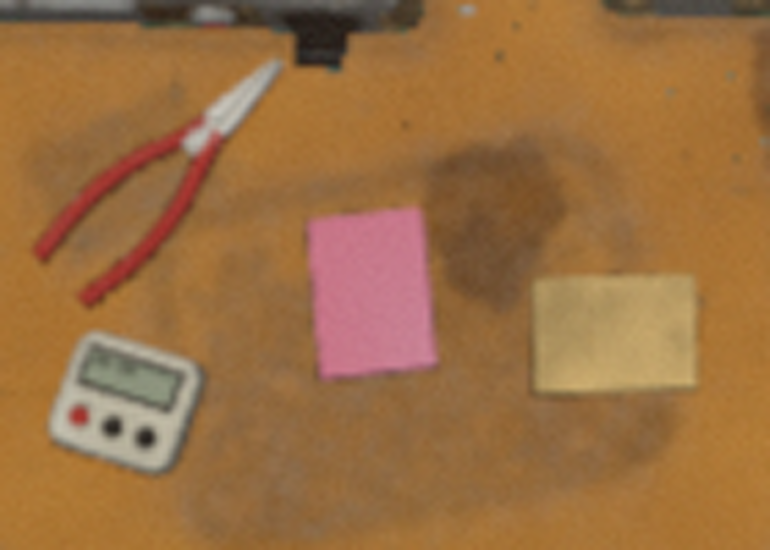

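View pics/scene0_fix.png

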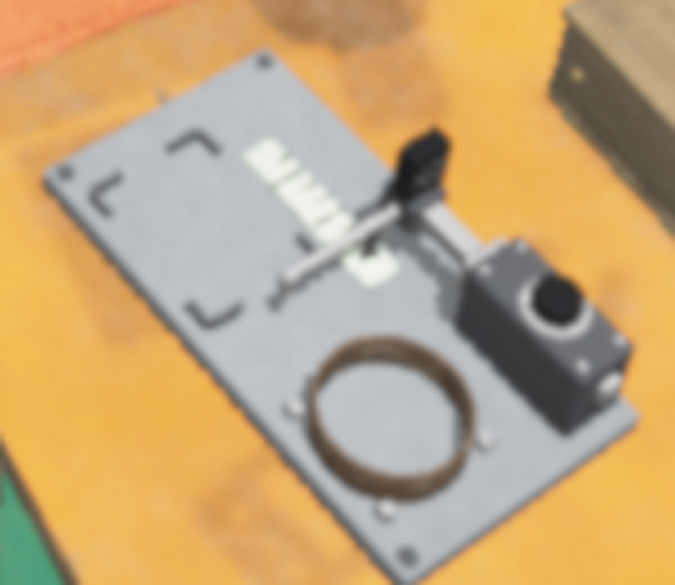

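```bash
python3 - <<'E'
from h import *
im=cv2.imread("pics/top0.png"); cal=imaging.calibration("top")
hsv=cv2.cvtColor(im,cv2.COLOR_BGR2HSV)
# blocks: bronze = hue 17-25, sat 80-145
m=cv2.inRange(hsv,(16,70,130),(28,145,255)); m=cv2.morphologyEx(m,cv2.MORPH_OPEN,np.ones((3,3)))
cs,_=cv2.findContours(m,cv2.RETR_EXTERNAL,cv2.CHAIN_APPROX_NONE)
for c in cs:
    if cv2.contourArea(c)<200: continue
    P=np.array([toplane(cal,*p[0],.01)[:2] for p in c],np.float32)
    r=cv2.minAreaRect(P); print("blk",cv2.minAreaRect(c)[0],r)
f=cv2.inRange(hsv,(0,0,90),(180,50,200)); f[:, :425]=0; f[:210]=0; f[295:]=0
f=cv2.morphologyEx(f,cv2.MORPH_CLOSE,np.ones((9,9)))
cs,_=cv2.findContours(f,cv2.RETR_EXTERNAL,cv2.CHAIN_APPROX_NONE); c=max(cs,key=cv2.contourArea)
P=np.array([toplane(cal,*p[0],.014)[:2] for p in c],np.float32); print("fix",cv2.minAreaRect(P),cv2.minAreaRect(c))
# manual corners from zoom
for (a,b) in [(62,162),(112,468),(678,388)]: print(toplane(cal,420+a/6,205+b/6,.014).round(4))
E
```

```text
blk (306.0, 265.5) ((0.4236977994441986, 0.20920762419700623), (0.05976059287786484, 0.08516885340213776), 1.5284992456436157)
blk (143.4097442626953, 259.65399169921875) ((0.42908474802970886, 0.6705610752105713), (0.08411037176847458, 0.11395399272441864), 63.837059020996094)
fix ((0.480821818113327, -0.2886933982372284), (0.1499059945344925, 0.27907595038414), 9.618467330932617) ((481.289306640625, 250.517578125), (52.5841064453125, 97.27928161621094), 81.6561050415039)
[ 0.5287 -0.1423  0.014 ]
[ 0.3837 -0.1632  0.014 ]
[ 0.4282 -0.4283  0.014 ]
```

```bash
cat >> h.py <<'E'
def wristcal_at(p,R):
    """predicted wrist calibration at TCP pose p,R"""
    s=readout.observe(); c=imaging.calibration("wrist"); T=np.array(c["T"])
    A=np.eye(4);A[:3,:3]=s["ee_rot"];A[:3,3]=s["tcp_pos"]
    B=np.eye(4);B[:3,:3]=R;B[:3,3]=p
    return {"intrinsics":c["intrinsics"],"T":B@np.linalg.inv(A)@T}
E
python3 - <<'E'
from h import *
b=np.array([.424,.207])
for deg in (1.5,181.5):
    for h in (.15,.2,.25):
        for off in (-.1,-.05,0,.05,):
            R=Rdown(deg); p=np.r_[b,0]+R[:,1]*off+[0,0,h]; c=wristcal_at(p,R)
            q=solver.ik(p,R)
            print(deg,h,off,proj(c,[*b,.01]).round(),None if q is None else np.round(q))
E
```

```text
1.5 0.15 -0.1 [320. 114.] [  3.  -0. 111.  -0.  69.   1.]
1.5 0.15 -0.05 [320. 176.] [  9.   2. 109.  -0.  69.   8.]
1.5 0.15 0 [320. 234.] [ 15.   4. 107.  -0.  69.  14.]
1.5 0.15 0.05 [320. 287.] [ 21.   7. 104.  -0.  69.  20.]
1.5 0.2 -0.1 [320. 119.] [  3.  -4. 108.  -0.  75.   1.]
1.5 0.2 -0.05 [320. 173.] [  9.  -2. 106.  -0.  75.   8.]
1.5 0.2 0 [320. 222.] [ 15.   1. 104.  -0.  75.  14.]
1.5 0.2 0.05 [320. 269.] [ 21.   3. 101.  -0.  75.  20.]
1.5 0.25 -0.1 [320. 123.] [  3.  -6. 105.  -0.  82.   1.]
1.5 0.25 -0.05 [320. 170.] [  9.  -4. 103.  -0.  82.   8.]
1.5 0.25 0 [320. 214.] [ 15.  -2. 101.  -0.  81.  14.]
1.5 0.25 0.05 [320. 255.] [21.  1. 98. -0. 81. 20.]
181.5 0.15 -0.1 [320. 114.] [  27.   10.  100.   -0.   70. -155.]
181.5 0.15 -0.05 [320. 176.] [  21.    7.  104.   -0.   69. -160.]
181.5 0.15 0 [320. 234.] None
181.5 0.15 0.05 [320. 287.] None
181.5 0.2 -0.1 [320. 119.] [  27.    7.   98.   -0.   76. -155.]
181.5 0.2 -0.05 [320. 173.] [  21.    3.  101.   -0.   75. -160.]
181.5 0.2 0 [320. 222.] None
181.5 0.2 0.05 [320. 269.] None
181.5 0.25 -0.1 [320. 123.] [  27.    4.   94.   -0.   82. -155.]
181.5 0.25 -0.05 [320. 170.] [  21.    1.   98.   -0.   81. -160.]
181.5 0.25 0 [320. 214.] None
181.5 0.25 0.05 [320. 255.] None
```

```bash
python3 - <<'E'
from h import *
bot.move_ptp([.424,.207,.16],Rdown(1.5))
bot.sleep(.3)
cal=imaging.calibration("wrist"); im=imaging.snapshot("wrist"); cv2.imwrite("pics/w1.png",im)
np.save("w1T.npy",cal["T"]); s=readout.observe(); print(s["t"],s["tcp_pos"],s["ee_rot"].round(3))
hsv=cv2.cvtColor(im,cv2.COLOR_BGR2HSV)
print(hsv[234,320])
m=cv2.inRange(hsv,(16,60,110),(30,150,255)); m=cv2.morphologyEx(m,cv2.MORPH_OPEN,np.ones((5,5)))
cs,_=cv2.findContours(m,cv2.RETR_EXTERNAL,cv2.CHAIN_APPROX_NONE)
for c in cs:
    if cv2.contourArea(c)<2000: continue
    P=np.array([toplane(cal,*p[0],.01)[:2] for p in c],np.float32)
    print(cv2.boundingRect(c),cv2.minAreaRect(P))
E
```

```text
1.9417 [0.42389213 0.20748858 0.16006929] [[ 0.    -0.027  1.   ]
 [ 0.     1.     0.027]
 [-1.     0.     0.   ]]
[ 20 121 207]
(281, 183, 75, 92) ((0.422474205493927, 0.20851317048072815), (0.06735877692699432, 0.08390194177627563), 3.024494171142578)
```

View pics/w1.png

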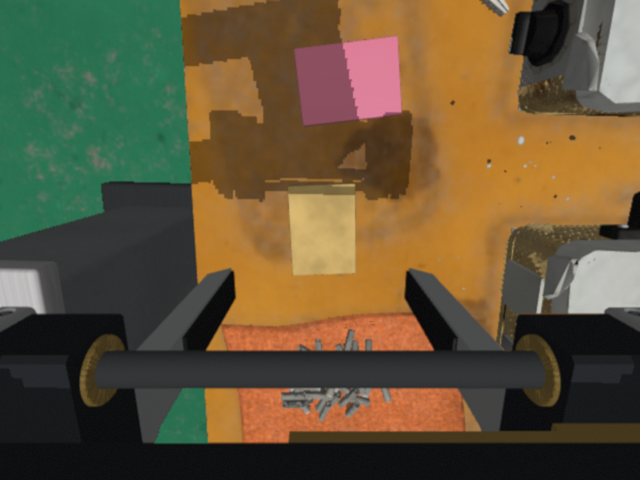

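The wrist view shows the block from about (288,184) to (356,275), centred at (322,230). The mask picked up a shadow fringe, so I'll clean that up.

```bash
python3 - <<'E'
from h import *
im=cv2.imread("pics/w1.png"); cal={"intrinsics":imaging.calibration("wrist")["intrinsics"],"T":np.load("w1T.npy")}
hsv=cv2.cvtColor(im,cv2.COLOR_BGR2HSV)
print(hsv[230,280:296].tolist()); print(hsv[230,350:362].tolist()); print(hsv[176:196,320].tolist()); print(hsv[268:282,320].tolist())
m=cv2.inRange(hsv,(18,60,90),(30,145,255)); m=cv2.morphologyEx(m,cv2.MORPH_OPEN,np.ones((25,25)))
c=max(cv2.findContours(m,cv2.RETR_EXTERNAL,cv2.CHAIN_APPROX_NONE)[0],key=cv2.contourArea)
P=np.array([toplane(cal,*p[0],.01)[:2] for p in c],np.float32)
print(cv2.boundingRect(c),cv2.minAreaRect(P))
E
```

```text
[[16, 138, 155], [16, 136, 154], [16, 137, 155], [16, 137, 154], [16, 143, 155], [16, 144, 156], [16, 145, 158], [16, 147, 158], [16, 148, 157], [17, 141, 159], [19, 126, 176], [20, 120, 195], [20, 121, 203], [20, 120, 206], [20, 120, 209], [20, 120, 209]]
[[20, 120, 206], [21, 120, 208], [20, 119, 208], [20, 120, 209], [20, 122, 203], [19, 138, 176], [17, 159, 167], [16, 164, 169], [16, 164, 168], [16, 162, 168], [16, 163, 167], [16, 160, 167]]
[[17, 169, 95], [16, 172, 95], [16, 166, 106], [17, 166, 137], [16, 164, 146], [16, 166, 118], [16, 162, 96], [16, 147, 90], [19, 132, 93], [21, 122, 113], [20, 121, 124], [21, 122, 125], [21, 123, 124], [20, 122, 123], [21, 123, 122], [20, 119, 122], [21, 123, 120], [21, 121, 135], [20, 122, 174], [21, 121, 189]]
[[20, 121, 188], [20, 123, 189], [20, 121, 191], [20, 121, 190], [21, 120, 189], [20, 127, 187], [18, 154, 184], [17, 186, 184], [17, 194, 189], [17, 194, 188], [17, 193, 189], [17, 193, 188], [17, 191, 187], [17, 191, 188]]
(289, 184, 67, 90) ((0.42627811431884766, 0.2088383287191391), (0.05972716584801674, 0.08360522240400314), 3.0245003700256348)
```

```bash
cat >> h.py <<'E'
def rect_moments(cal,m,z):
    """centroid, sides, yaw (deg, of short side) of a filled mask on plane z, by warping every pixel and weighting by footprint"""
    c=max(cv2.findContours(m,cv2.RETR_EXTERNAL,cv2.CHAIN_APPROX_NONE)[0],key=cv2.contourArea)
    P=np.array([toplane(cal,*p[0],z)[:2] for p in c])
    M=cv2.moments(((P-P.mean(0))*1000).astype(np.float32).reshape(-1,1,2))
    cx,cy=M["m10"]/M["m00"],M["m01"]/M["m00"]
    C=np.array([[M["mu20"],M["mu11"]],[M["mu11"],M["mu02"]]])/M["m00"]
    w,v=np.linalg.eigh(C); s=np.sqrt(12*w)
    a=np.degrees(np.arctan2(v[1,0],v[0,0])); a=(a+90)%180-90
    return P.mean(0)+np.array([cx,cy])/1000,s,a
E
python3 - <<'E'
from h import *
im=cv2.imread("pics/w1.png"); cal={"intrinsics":imaging.calibration("wrist")["intrinsics"],"T":np.load("w1T.npy")}
hsv=cv2.cvtColor(im,cv2.COLOR_BGR2HSV)
m=cv2.inRange(hsv,(18,60,90),(30,145,255)); m=cv2.morphologyEx(m,cv2.MORPH_OPEN,np.ones((25,25)))
print(rect_moments(cal,m,.01))
im=cv2.imread("pics/top0.png"); cal=imaging.calibration("top"); hsv=cv2.cvtColor(im,cv2.COLOR_BGR2HSV)
m=cv2.inRange(hsv,(16,70,130),(28,145,255)); m=cv2.morphologyEx(m,cv2.MORPH_OPEN,np.ones((3,3))); m[:,:280]=0;m[:,340:]=0
print(rect_moments(cal,m,.01))
E
```

```text
(array([0.42661758, 0.20876218]), array([58.68059493, 82.06715286]), np.float64(3.7296128128105295))
(array([0.42414837, 0.20854022]), array([59.2841767 , 82.89980921]), np.float64(-0.1322440450853719))
```

```bash
python3 - <<'E'
from h import *
R=Rdown(3.0)
bot.movel([.426,.2087,.10],attitude=R)
s=readout.observe(); f0=s["force"]
bot.movel([.426,.2087,.0245],velocity=.08); s=readout.observe(); print(s["tcp_pos"],s["force"]-f0)
bot.grab(); s=readout.observe(); print(s["t"],s["finger_gap"],s["tcp_pos"])
bot.movel([.426,.2087,.12]); s=readout.observe(); print(s["t"],s["finger_gap"],s["force"]-f0)
cal=imaging.calibration("wrist"); im=imaging.snapshot("wrist"); cv2.imwrite("pics/w2.png",im); np.save("w2T.npy",cal["T"])
print(proj(cal,s["tcp_pos"]+[0,0,-.02]))
cv2.imwrite("pics/sc2.png",imaging.snapshot("scene"))
E
```

```text
[0.42655702 0.20886921 0.02496963] [ 0.31911866 -1.24682222  0.09335747]
4.2 0.060086448810147776 [0.42616681 0.20874472 0.02461645]
4.9833 0.06046511078192016 [-0.54318897  0.07725122 -3.6588541 ]
[319.66816565 285.37903446]
```

View pics/w2.png

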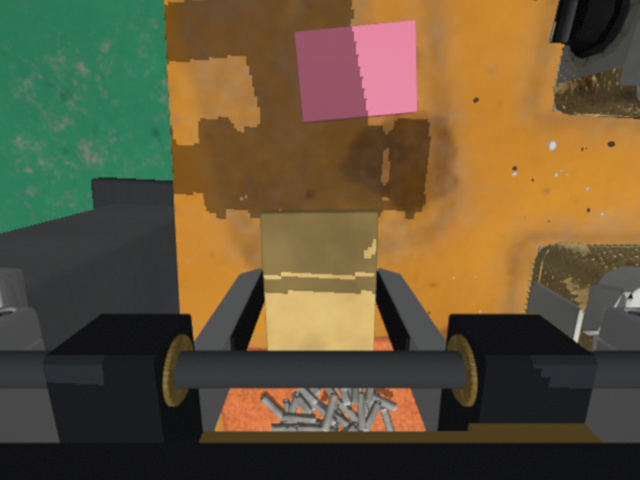

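```bash
python3 - <<'E'
from h import *
s=readout.observe(); cal=imaging.calibration("wrist"); 
for (u,v) in [(262,211.5),(377,211.5),(319,211.5),(266,340),(375,340)]:
    p=toplane(cal,u,v,s["tcp_pos"][2]-.0146); print((s["ee_rot"].T@(p-s["tcp_pos"])*1000).round(1))
F=lambda x,y,z: np.r_[np.array([.4795,-.2865])+np.array([[np.cos(a),-np.sin(a)],[np.sin(a),np.cos(a)]])@[x,y],z]
a=np.radians(9.3)
n=F(-.030,.060,.014); print(n)
for h in (.12,.16,.2):
  for off in (-.1,-.05,0,.05):
    for dg in (9.3,):
        R=Rdown(dg); p=n*[1,1,0]+R[:,1]*off+[0,0,h]; c=wristcal_at(p,R); q=solver.ik(p,R)
        print(h,off,[proj(c,F(-.03+dx,.06+dy,.02)).round().tolist() for dx,dy in((-.033,.045),(.033,.045),(.033,-.045),(-.033,-.045))],None if q is None else np.round(q))
E
```

```text
[ 14.7  41.7 -28.8]
[14.5 41.7 28.7]
[14.6 41.7 -0.3]
[ 14.7 -30.1 -29.6]
[ 14.5 -30.   30.6]
[ 0.4401981  -0.23213677  0.014     ]
0.12 -0.1 [[270.0, 36.0], [369.0, 36.0], [365.0, 173.0], [274.0, 173.0]] [-45.  17.  96.  -0.  67. -54.]
0.12 -0.05 [[272.0, 116.0], [367.0, 116.0], [363.0, 240.0], [276.0, 240.0]] [-41.  13. 101.  -0.  66. -51.]
0.12 0 [[275.0, 187.0], [364.0, 187.0], [361.0, 300.0], [278.0, 300.0]] [-38.   9. 105.  -0.  66. -47.]
0.12 0.05 [[277.0, 252.0], [362.0, 252.0], [359.0, 355.0], [280.0, 355.0]] [-34.   6. 109.  -0.  65. -43.]
0.16 -0.1 [[277.0, 53.0], [362.0, 53.0], [359.0, 170.0], [280.0, 170.0]] [-45.  14.  94.  -0.  72. -54.]
0.16 -0.05 [[279.0, 120.0], [360.0, 120.0], [357.0, 228.0], [282.0, 228.0]] [-41.  10.  99.  -0.  71. -51.]
0.16 0 [[281.0, 182.0], [358.0, 182.0], [356.0, 282.0], [283.0, 282.0]] [-38.   6. 103.  -0.  71. -47.]
0.16 0.05 [[282.0, 239.0], [357.0, 239.0], [354.0, 331.0], [285.0, 331.0]] [-34.   3. 107.  -0.  70. -43.]
0.2 -0.1 [[282.0, 65.0], [357.0, 65.0], [354.0, 168.0], [285.0, 168.0]] [-45.  12.  92.  -0.  76. -54.]
0.2 -0.05 [[284.0, 124.0], [355.0, 124.0], [353.0, 220.0], [286.0, 220.0]] [-41.   8.  96.  -0.  76. -51.]
0.2 0 [[285.0, 179.0], [354.0, 179.0], [352.0, 267.0], [287.0, 267.0]] [-38.   4. 101.  -0.  75. -47.]
0.2 0.05 [[286.0, 229.0], [353.0, 229.0], [351.0, 312.0], [288.0, 312.0]] [-34.   0. 104.  -0.  75. -43.]
```

The block is held at a 60 mm gap. Its back edge is at row 211, and the bar hides the front end. The apparent width differs from end to end, so I'll check whether it's tilted.

```bash
python3 - <<'E'
from h import *
im=cv2.imread("pics/w2.png"); s=readout.observe(); cal={"intrinsics":imaging.calibration("wrist")["intrinsics"],"T":np.load("w2T.npy")}
cv2.imwrite("pics/w2z.png",cv2.resize(im[200:360,240:400],None,fx=3.7,fy=3.7,interpolation=cv2.INTER_CUBIC))
g=im.astype(float)
for v in (216,225,235,245,255,262,300,320,340):
    gr=np.abs(np.diff(g[v],axis=0)).sum(1)
    print(v,250+np.argsort(gr[250:285])[-2:],gr[250:285].max(),360+np.argsort(gr[360:395])[-2:],gr[360:395].max())
sc=cv2.imread("pics/sc2.png"); q=proj(imaging.calibration("scene"),s["tcp_pos"]).astype(int); print(q)
x0,y0=max(q[0]-60,0),max(q[1]-60,0)
cv2.imwrite("pics/sc2z.png",cv2.resize(sc[y0:y0+120,x0:x0+120],None,fx=4.8,fy=4.8,interpolation=cv2.INTER_CUBIC))
E
```

```text
216 [260 250] 42.0 [377 379] 63.0
225 [260 259] 43.0 [378 377] 59.0
235 [262 260] 29.0 [376 377] 40.0
245 [261 260] 25.0 [371 375] 110.0
255 [262 261] 22.0 [371 363] 108.0
262 [262 261] 31.0 [377 376] 49.0
300 [263 264] 203.0 [374 375] 194.0
320 [256 257] 144.0 [381 382] 135.0
340 [266 250] 98.0 [390 389] 113.0
[290 220]
```

View pics/sc2z.png

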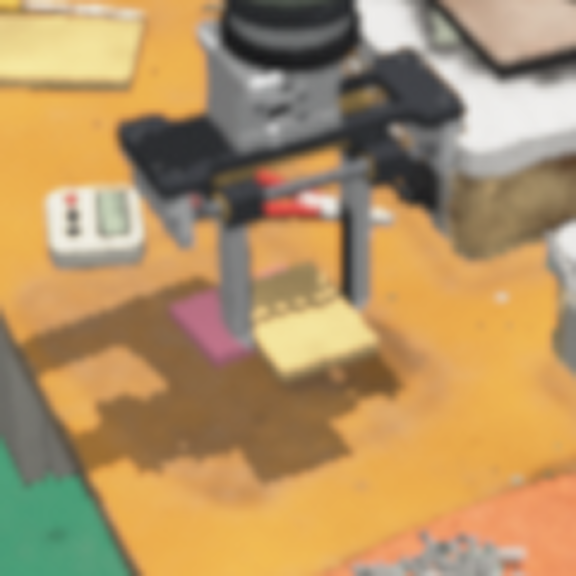

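View pics/w2z.png

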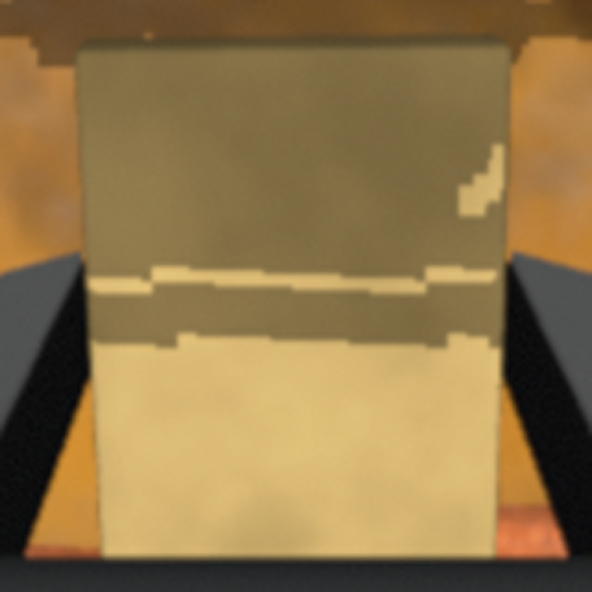

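```bash
python3 - <<'E'
from h import *
s=readout.observe(); cal={"intrinsics":imaging.calibration("wrist")["intrinsics"],"T":np.load("w2T.npy")}
R=s["ee_rot"];t=s["tcp_pos"]
for d in (.0146,.018,.022):
  for y in (.0425,-.03):
    print(d,y,[proj(cal,t+R@[d,y,z]).round(1).tolist() for z in (-.0305,.0305)])
E
```

```text
0.0146 0.0425 [[258.2, 210.0], [379.9, 209.9]]
0.0146 -0.03 [[263.9, 339.7], [374.2, 339.6]]
0.018 0.0425 [[259.3, 208.8], [378.7, 208.8]]
0.018 -0.03 [[264.9, 336.5], [373.3, 336.4]]
0.022 0.0425 [[260.6, 207.6], [377.4, 207.6]]
0.022 -0.03 [[265.9, 332.8], [372.2, 332.7]]
```

```bash
python3 - <<'E'
from h import *
R=Rdown(9.3); n=np.array([.4402,-.2321,0]); p=n+R[:,1]*-.1+[0,0,.17]
bot.movel([.426,.2087,.17])
bot.move_ptp(p,R); bot.sleep(.3)
cal=imaging.calibration("wrist"); im=imaging.snapshot("wrist"); cv2.imwrite("pics/w3.png",im); np.save("w3T.npy",cal["T"])
s=readout.observe(); print(s["t"],s["tcp_pos"],s["finger_gap"])
cv2.imwrite("pics/w3z.png",cv2.resize(im[20:220,200:460],None,fx=3,fy=3,interpolation=cv2.INTER_CUBIC))
E
```

```text
7.8667 [ 0.4566386  -0.33038597  0.1700806 ] 0.060609964285219066
```

View pics/w3.png

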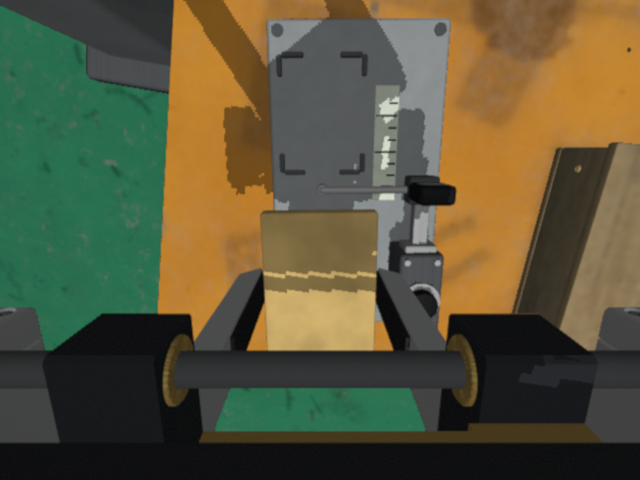

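View pics/w3z.png

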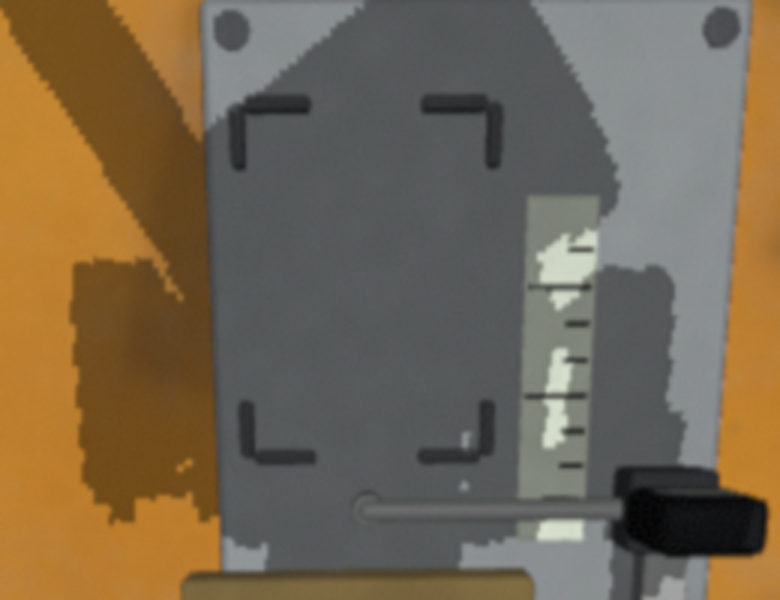

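The wrist view shows the four brackets at about (279,55), (366,55), (283,170) and (363,170). The grip is at (432,190), and the long lines are at rows 115 and 152. Next I'll get precise bracket positions.

```bash
cat > brk.py <<'E'
from h import *
def brackets(im,cal,box,thr=75,z=.020,show=None):
    hsv=cv2.cvtColor(im,cv2.COLOR_BGR2HSV); x0,y0,x1,y1=box
    m=np.zeros(im.shape[:2],np.uint8); m[y0:y1,x0:x1]=(hsv[y0:y1,x0:x1,2]<thr)*255
    n,l,st,ce=cv2.connectedComponentsWithStats(m)
    out=[]
    for i in range(1,n):
        if 60<st[i,4]<900 and st[i,2]<45 and st[i,3]<45: out.append((st[i].tolist(),i,l))
    return out,m
E
python3 - <<'E'
from brk import *
im=cv2.imread("pics/w3.png"); cal={"intrinsics":imaging.calibration("wrist")["intrinsics"],"T":np.load("w3T.npy")}
hsv=cv2.cvtColor(im,cv2.COLOR_BGR2HSV)
print(hsv[60,274:300,2].tolist()); print(hsv[100,300:304,2].tolist()); print(hsv[165,275:300,2].tolist())
o,m=brackets(im,cal,(272,40,372,182),thr=70)
for st,i,l in o:
    ys,xs=np.nonzero(l==i); P=np.array([toplane(cal,x,y,.020)[:2] for x,y in zip(xs,ys)],np.float32)
    print(st, cv2.minAreaRect(P))
allp=np.concatenate([np.array([toplane(cal,x,y,.020)[:2] for y,x in zip(*np.nonzero(l==i))],np.float32) for st,i,l in o if st[2]>15])
print(cv2.minAreaRect(allp))
# plate points
for nm,u,v,z in [("TL",200+203/3,20+2/3,.014),("TR",200+750/3,20+1/3,.014),("L60",200+560/3,20+287/3,.014),("L30",200+555/3,20+396/3,.014)]:
    print(nm,toplane(cal,u,v,z).round(4))
E
```

```text
[94, 85, 63, 50, 51, 53, 47, 54, 82, 90, 89, 89, 90, 89, 91, 90, 89, 90, 90, 91, 90, 90, 91, 92, 91, 91]
[91, 91, 91, 91]
[90, 91, 91, 88, 74, 56, 50, 52, 48, 57, 83, 90, 91, 91, 91, 92, 92, 91, 92, 92, 91, 91, 92, 91, 90]
[340, 51, 28, 26, 254] ((0.46324628591537476, -0.18438072502613068), (0.013562142848968506, 0.026931434869766235), 61.53367233276367)
[276, 52, 28, 25, 248] ((0.40730851888656616, -0.1942027509212494), (0.026882054284214973, 0.012729296460747719), 48.54252624511719)
[339, 153, 26, 22, 195] ((0.4777054190635681, -0.2694770097732544), (0.026681046932935715, 0.013231774792075157), 48.17228698730469)
[279, 154, 26, 21, 192] ((0.42152100801467896, -0.2789144814014435), (0.012926113791763783, 0.026544930413365364), 62.311302185058594)
((0.4421049654483795, -0.23136702179908752), (0.0739426389336586, 0.09731565415859222), 9.4442777633667)
TL [ 0.3876 -0.1671  0.014 ]
TR [ 0.5321 -0.143   0.014 ]
L60 [ 0.4971 -0.2222  0.014 ]
L30 [ 0.502  -0.2519  0.014 ]
```

```bash
python3 - <<'E'
from h import *
R=Rdown(9.44); n=np.array([.4421,-.2314,0])+R[:,1]*.001
bot.movel(n+[0,0,.13],attitude=R)
bot.movel(n+[0,0,.056],velocity=.1); bot.sleep(.3)
cal=imaging.calibration("wrist"); im=imaging.snapshot("wrist"); cv2.imwrite("pics/w4.png",im); np.save("w4T.npy",cal["T"])
s=readout.observe(); print(s["t"],s["tcp_pos"],s["finger_gap"],s["force"],s["ee_rot"].round(4))
cv2.imwrite("pics/w4z.png",cv2.resize(im[150:360,220:420],None,fx=3,fy=2.8,interpolation=cv2.INTER_CUBIC))
cv2.imwrite("pics/sc4.png",imaging.snapshot("scene"))
E
```

```text
9.9833 [ 0.44219496 -0.23057467  0.05643655] 0.06021570160049906 [-0.5146362  -0.60138059 -4.19406594] [[ 7.000e-04 -1.640e-01  9.865e-01]
 [-5.000e-04  9.865e-01  1.640e-01]
 [-1.000e+00 -6.000e-04  6.000e-04]]
```

View pics/w4z.png

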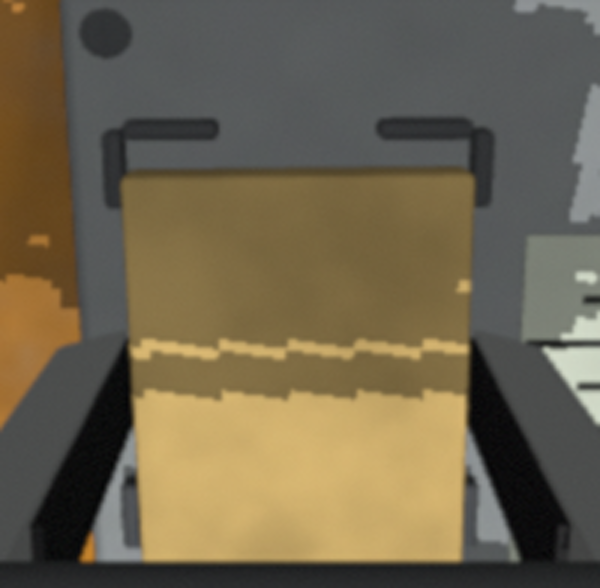

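```bash
python3 - <<'E'
import cv2
s=cv2.imread("pics/sc4.png"); cv2.imwrite("pics/sc4z.png",cv2.resize(s[270:440,320:490],None,fx=3.5,fy=3.5,interpolation=cv2.INTER_CUBIC))
E
```

```text
(no output)
```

View pics/sc4z.png

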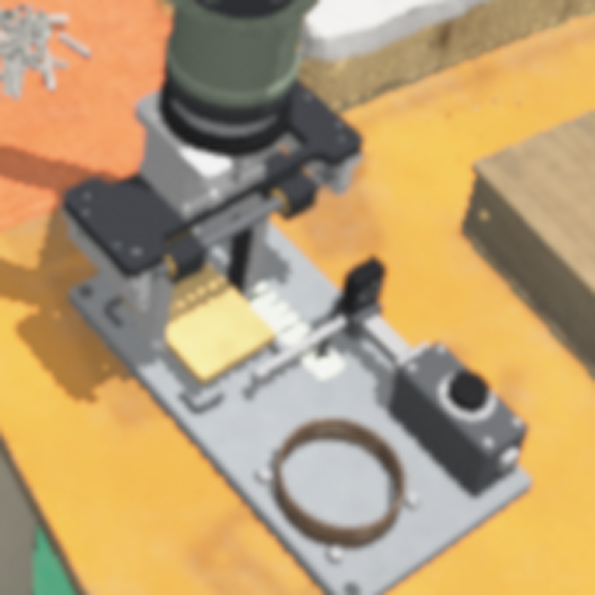

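```bash
python3 - <<'E'
from h import *
s=readout.observe(); cal={"intrinsics":imaging.calibration("wrist")["intrinsics"],"T":np.load("w4T.npy")}
R=s["ee_rot"];t=s["tcp_pos"]
T=lambda u,v,z: (R.T@(toplane(cal,u,v,z)-t)*1000).round(1)
print("brk outer top",T(320,150+119/2.8,.02),"inner",T(320,150+138/2.8,.02), "inner at floor",T(320,150+138/2.8,.014))
print("brk outer L/R",T(220+103/3,150+165/2.8,.02),T(220+494/3,150+165/2.8,.02))
print("near brk L outer/R outer", T(220+123/3,150+510/2.8,.02),T(220+477/3,150+510/2.8,.02), "top end", T(220+130/3,150+470/2.8,.02))
for d in (.0146,.0165,.0185):
    z=t[2]-d
    print(d,"top edge",T(220+123/3,150+179/2.8,z),T(220+474/3,150+177/2.8,z),"bottom edge",T(320,150+171/2.8,z-.01), "at550",T(220+144/3,150+550/2.8,z),T(220+463/3,150+550/2.8,z))
E
```

```text
brk outer top [36.3 48.5  0.4] inner [36.3 44.7  0.4] inner at floor [42.3 43.8  0.4]
brk outer L/R [ 36.3  39.2 -36.6] [36.3 39.2 36.8]
near brk L outer/R outer [ 36.3 -37.8 -36.1] [ 36.4 -37.8  36.9] top end [ 36.3 -28.1 -34.3]
0.0146 top edge [ 14.6  40.3 -29.3] [14.6 40.7 29.4] bottom edge [24.6 40.   0.4] at550 [ 14.6 -34.3 -28.5] [ 14.6 -34.4  30.5]
0.0165 top edge [ 16.5  40.  -29.6] [16.5 40.3 29.8] bottom edge [26.5 39.7  0.4] at550 [ 16.5 -35.5 -28.9] [ 16.5 -35.5  30.9]
0.0185 top edge [ 18.5  39.6 -29.9] [18.5 40.  30.1] bottom edge [28.5 39.3  0.4] at550 [ 18.5 -36.7 -29.2] [ 18.5 -36.8  31.2]
```

The block lines up with the brackets in x. Its far edge is about 4.5 mm from the bracket's inner edge, where 2.5 mm is nominal, so I'll shift it 1.8 mm along +y and lower it while watching the force.

```bash
python3 - <<'E'
from h import *
R=Rdown(9.44); n=np.array([.4421,-.2314,0])+R[:,1]*.0028
bot.movel(n+[0,0,.055],attitude=R,velocity=.05); bot.sleep(.2)
f0=readout.observe()["force"]
for z in (.050,.047,.044,.0415,.040,.0390):
    bot.movel(n+[0,0,z],velocity=.04); s=readout.observe(); f=s["force"]-f0; print(z,s["tcp_pos"].round(4),f.round(1))
    if f[2]>8 or np.hypot(*f[:2])>8: print("stop"); break
cal=imaging.calibration("wrist"); im=imaging.snapshot("wrist"); cv2.imwrite("pics/w5.png",im)
cv2.imwrite("pics/w5z.png",cv2.resize(im[150:360,220:420],None,fx=3,fy=2.8,interpolation=cv2.INTER_CUBIC)); print(s["t"])
E
```

```text
0.05 [ 0.4412 -0.2283  0.0495] [ 0.9 -0.1  0.3]
0.047 [ 0.4414 -0.2285  0.0467] [ 0.1 -0.8  1.3]
0.044 [ 0.4414 -0.2285  0.0438] [-0.8  0.4  0.4]
0.0415 [ 0.4415 -0.2285  0.0413] [-0.5 -0.7 -0. ]
0.04 [ 0.4416 -0.2286  0.0399] [-0.3 -0.4  0.5]
0.039 [ 0.4416 -0.2286  0.0389] [ 0.2 -0.   0.7]
12.0083
```

View pics/w5z.png

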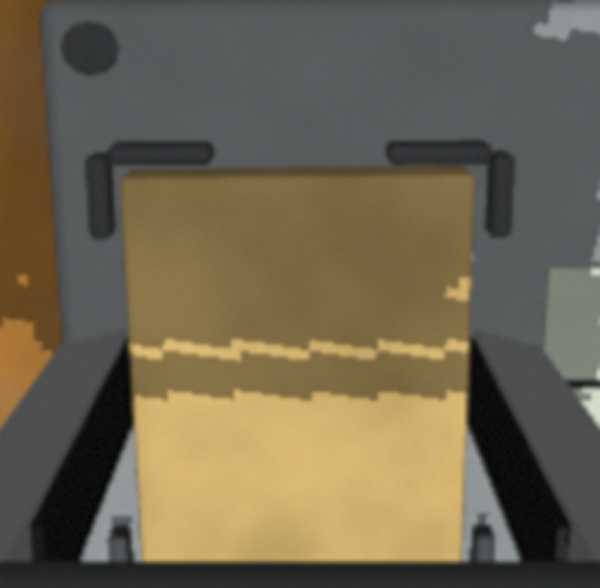

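The block went between the brackets without contact, with a visible gap on both sides. I'll let go, rise and look again.

```bash
python3 - <<'E'
from h import *
R=Rdown(9.44); n=np.array([.4421,-.2314,0])+R[:,1]*.0028
bot.movel(n+[0,0,.0384],velocity=.03); bot.open_gripper(); bot.sleep(.1)
bot.movel(n+[0,0,.17]-R[:,1]*.05); bot.sleep(.3)
cal=imaging.calibration("wrist"); im=imaging.snapshot("wrist"); cv2.imwrite("pics/w6.png",im); np.save("w6T.npy",cal["T"]); s=readout.observe(); print(s["t"],s["tcp_pos"])
hsv=cv2.cvtColor(im,cv2.COLOR_BGR2HSV); m=cv2.inRange(hsv,(18,60,80),(30,145,255)); m=cv2.morphologyEx(m,cv2.MORPH_OPEN,np.ones((15,15)))
print(rect_moments(cal,m,.024))
E
```

```text
14.55 [ 0.44964712 -0.27765238  0.16950434]
(array([ 0.44186158, -0.22919539]), array([58.83382548, 82.64596432]), np.float64(9.943098136580318))
```

View pics/w6.png

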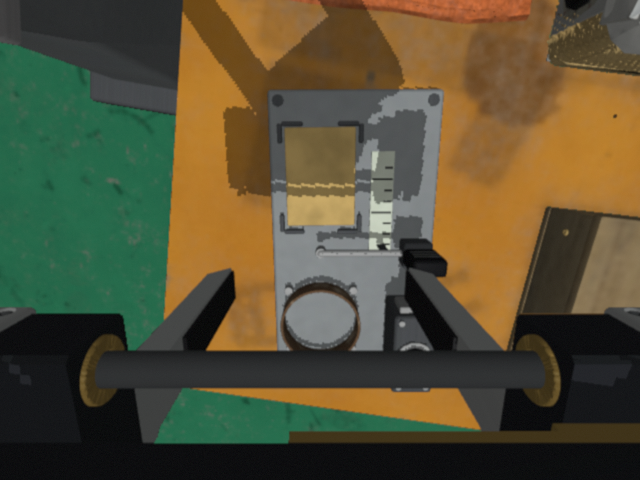

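The block lies flat inside all four brackets, with a block centre 2 mm from the nest centre. Next I'll triangulate the button from the top and scene views and check the grip.

```bash
cat >> h.py <<'E'
A=np.radians(9.44); R2=np.array([[np.cos(A),-np.sin(A)],[np.sin(A),np.cos(A)]])
O=np.array([.4421,-.2314])-R2@[-.03,.06]
def F(x,y,z): return np.r_[O+R2@[x,y],z]
def inF(p): return np.r_[R2.T@(np.array(p)[:2]-O),p[2]]
def tri(c1,p1,c2,p2):
    o1,d1=ray(c1,*p1);o2,d2=ray(c2,*p2)
    s,_,_,_=np.linalg.lstsq(np.column_stack([d1,-d2]),o2-o1,rcond=None)
    return (o1+d1*s[0]+o2+d2*s[1])/2, np.linalg.norm(o1+d1*s[0]-o2-d2*s[1])
E
python3 - <<'E'
from h import *
t=imaging.calibration("top"); s=imaging.calibration("scene")
p1=(420+577/6,205+118/6); p2=(330+557/4.5,315+300/4.5)
print("tri",tri(t,p1,s,p2)); 
print("top@74",inF(toplane(t,*p1,.074))*1000, "scene@74",inF(toplane(s,*p2,.074))*1000)
# grip top center
print("grip top@88 top", inF(toplane(t,420+378/6,205+140/6,.088))*1000, "nest chk",O)
for y in (-.075,-.0875,-.1): print(solver.ik(F(.05,y,.1),Rdown(9.44)),solver.ik(F(.05,.022,.08),Rdown(99.44)),solver.ik(F(.05,.06,.08),Rdown(-80.56)))
# expected wrist view of button from TCP over (50,-120)
for y in(-.15,-.12,-.09):
  p=F(.05,y,.2);c=wristcal_at(p,Rdown(9.44)); print(y,proj(c,F(.05,-.09,.074)),solver.ik(p,Rdown(9.44)))
E
```

```text
tri (array([ 0.54530756, -0.36649708,  0.06913626]), np.float64(0.003994114089286815))
top@74 [ 47.09339315 -86.80335701  74.        ] scene@74 [ 48.48851028 -92.80652356  74.        ]
grip top@88 top [47.09778318  9.93697326 88.        ] nest chk [ 0.48153462 -0.28566703]
[-4.05618206e+01  2.72978215e+01  8.37423397e+01 -2.54444375e-14
  6.89598388e+01 -5.00018206e+01] [-3.43363485e+01  2.22354558e+01  9.38267994e+01 -2.54444375e-14
  6.39377448e+01 -1.33776348e+02] [-3.15085029e+01  2.00055054e+01  9.69593105e+01 -2.54444375e-14
  6.30351841e+01  4.90514971e+01]
[-4.12697678e+01  2.82190672e+01  8.23708080e+01 -2.54444375e-14
  6.94101248e+01 -5.07097678e+01] [-3.43363485e+01  2.22354558e+01  9.38267994e+01 -2.54444375e-14
  6.39377448e+01 -1.33776348e+02] [-3.15085029e+01  2.00055054e+01  9.69593105e+01 -2.54444375e-14
  6.30351841e+01  4.90514971e+01]
[-4.19580562e+01  2.91572397e+01  8.09622981e+01 -2.54444375e-14
  6.98804622e+01 -5.13980562e+01] [-3.43363485e+01  2.22354558e+01  9.38267994e+01 -2.54444375e-14
  6.39377448e+01 -1.33776348e+02] [-3.15085029e+01  2.00055054e+01  9.69593105e+01 -2.54444375e-14
  6.30351841e+01  4.90514971e+01]
-0.15 [319.53014825 164.99013414] [-4.45259790e+01  2.79669303e+01  7.02728563e+01 -2.54444375e-14
  8.17602134e+01 -5.39659790e+01]
-0.12 [319.53300703 202.33773104] [-4.30198554e+01  2.53623391e+01  7.39868747e+01 -2.54444375e-14
  8.06507862e+01 -5.24598554e+01]
-0.09 [319.53572007 237.78151779] [-4.14089798e+01  2.28676412e+01  7.74554270e+01 -2.54444375e-14
  7.96769318e+01 -5.08489798e+01]
```

```bash
python3 - <<'E'
from h import *
R=Rdown(9.44)
bot.movel(F(.05,-.10,.18),attitude=R); bot.grab(); bot.sleep(.2)
cal=imaging.calibration("wrist"); im=imaging.snapshot("wrist"); cv2.imwrite("pics/w7.png",im); np.save("w7T.npy",cal["T"]); s=readout.observe(); print(s["t"],s["tcp_pos"],s["finger_gap"])
for y in(-.0875,-.09): print(proj(cal,F(.05,y,.074)))
print(proj(cal,s["tcp_pos"]+[0,0,-.022]))
E
```

```text
17.2917 [ 0.54725824 -0.37612495  0.18000375] 0.0006035354951313634
[319.55868086 228.51116169]
[319.55891586 231.64415027]
[319.64294918 284.07060588]
```

View pics/w7.png

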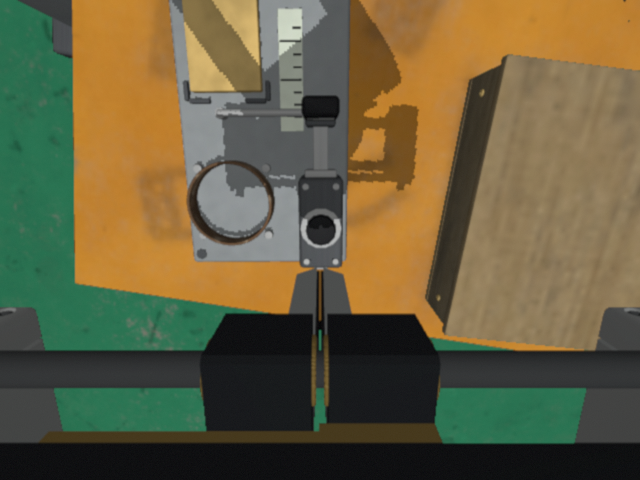

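The button centre is at about (320,230), which puts it at fixture (50,-88.5). I'll press it with closed fingers in small steps, watching the force.

```bash
python3 - <<'E'
from h import *
bot.movel(F(.0502,-.0885,.110),velocity=.12); bot.sleep(.2)
f0=readout.observe()["force"]
for z in (.098,.095,.093,.0915,.0905,.0898,.0890,.0882):
    bot.movel(F(.0502,-.0885,z),velocity=.04); bot.sleep(.05); s=readout.observe(); f=s["force"]-f0; print(z,s["tcp_pos"].round(4),f.round(1))
    if f[2]>12: break
cv2.imwrite("pics/sc8.png",imaging.snapshot("scene")[315:445,330:480])
bot.movel(F(.0502,-.0885,.14),velocity=.15)
im=imaging.snapshot("scene"); cv2.imwrite("pics/sc9.png",cv2.resize(im[290:445,310:490],None,fx=3.5,fy=3.5)); print(readout.observe()["t"])
E
```

```text
0.098 [ 0.5454 -0.3646  0.0977] [-0.   0.3  0.2]
0.095 [ 0.546  -0.3651  0.0955] [1.  0.2 1.3]
0.093 [ 0.546  -0.3651  0.0935] [ 1.  -1.2  2.8]
0.0915 [ 0.546  -0.3651  0.0919] [ 1.6 -0.7  3.7]
0.0905 [ 0.546  -0.3651  0.0908] [ 2.2 -1.9  3.9]
0.0898 [ 0.546  -0.3651  0.0903] [ 1.5 -1.4  5.1]
0.089 [ 0.546  -0.3651  0.0902] [1.6 0.1 8.8]
0.0882 [ 0.5461 -0.3651  0.0902] [-0.2 -0.3 11.8]
21.425
```

View pics/sc9.png

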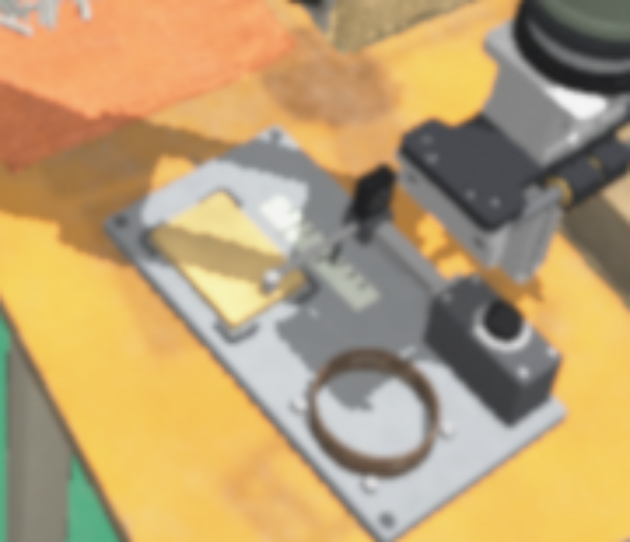

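The arm has sprung free, the block and ring haven't moved, and the button is back up. Next I'll take the grip with the jaws along fixture y.

```bash
python3 - <<'E'
from h import *
R=Rdown(99.44)
bot.movel(F(.0502,-.0885,.17),velocity=.15); bot.open_gripper()
bot.movel(F(.050,.024,.19),attitude=R); bot.sleep(.3)
cal=imaging.calibration("wrist"); im=imaging.snapshot("wrist"); cv2.imwrite("pics/w10.png",im); np.save("w10T.npy",cal["T"]); s=readout.observe(); print(s["t"],s["tcp_pos"],s["finger_gap"])
print("exp grip top",proj(cal,F(.05,.022,.088)))
E
```

```text
25.2917 [ 0.52689959 -0.2538884   0.18996227] 0.09416402601403616
exp grip top [317.51011303 245.69923398]
```

View pics/w10.png

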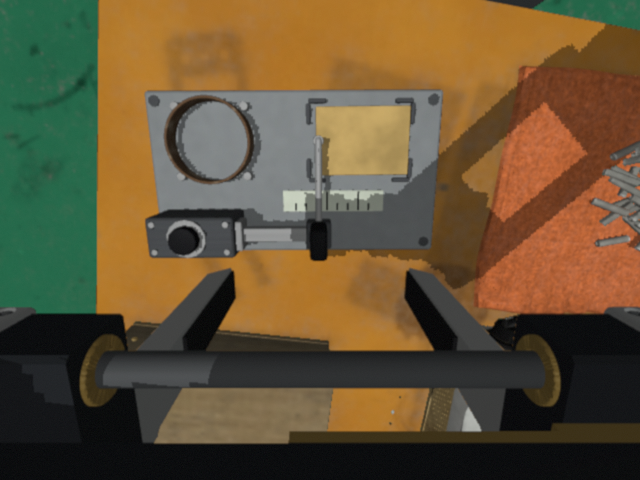

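The grip is at (319,240), as expected. I'll descend and take it.

```bash
python3 - <<'E'
from h import *
f0=readout.observe()["force"]
bot.movel(F(.050,.024,.11),velocity=.12); bot.movel(F(.050,.024,.081),velocity=.06)
s=readout.observe(); print((s["force"]-f0).round(1),s["tcp_pos"])
bot.grab(); s=readout.observe(); print(s["t"],s["finger_gap"],(s["force"]-f0).round(1))
# slow draw, part way
bot.movel(F(.050,.050,.081),velocity=.04); bot.sleep(.2)
cal=imaging.calibration("wrist"); im=imaging.snapshot("wrist"); cv2.imwrite("pics/w11.png",im); np.save("w11T.npy",cal["T"])
cv2.imwrite("pics/w11z.png",cv2.resize(im[100:340,180:440],None,fx=3,fy=2.5,interpolation=cv2.INTER_CUBIC))
s=readout.observe(); print(s["t"],s["finger_gap"],(s["force"]-f0).round(1),inF(s["tcp_pos"])*1000)
E
```

```text
[0.8 0.2 0.7] [ 0.52678102 -0.25371598  0.08062599]
27.9417 0.013799608367665873 [1.8 0.4 0.2]
28.9917 0.013513274157869088 [ 0.1 -2.4 -0.2] [49.93571009 49.73946342 80.99585637]
```

View pics/w11z.png

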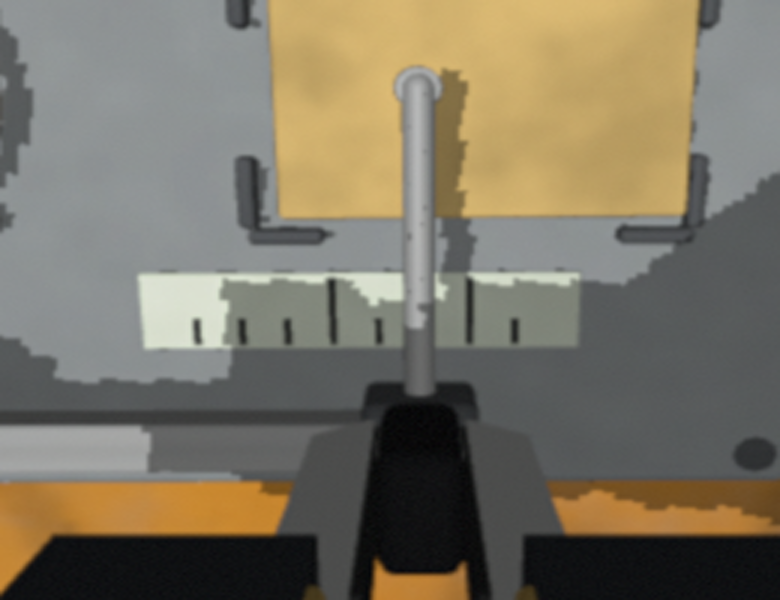

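The pointer is at about 49 mm, at zoom column 419 with the 40 and 60 lines at 378 and 469. The fingers hold the grip, and the spring force of 2.4 N agrees. I'll draw out to 60 next.

```bash
python3 - <<'E'
from h import *
bot.movel(F(.050,.0605,.081),velocity=.03); bot.sleep(.4)
cal=imaging.calibration("wrist"); im=imaging.snapshot("wrist"); cv2.imwrite("pics/w12.png",im); np.save("w12T.npy",cal["T"])
cv2.imwrite("pics/w12z.png",cv2.resize(im[100:340,180:440],None,fx=3,fy=2.5,interpolation=cv2.INTER_CUBIC))
s=readout.observe(); print(s["t"],s["finger_gap"],s["force"].round(1),inF(s["tcp_pos"])*1000)
g=cv2.cvtColor(im,cv2.COLOR_BGR2GRAY); print(g[222,300:340].tolist()); print(g[235,300:345].tolist()); print(proj(cal,F(.025,.06,.014)),proj(cal,F(.025,.06,.048)))
E
```

```text
29.9417 0.013600595633493532 [-2.1 -3.1 -0.8] [49.93123294 60.42846742 81.01062675]
[129, 131, 134, 135, 142, 158, 166, 162, 141, 130, 129, 131, 131, 127, 121, 132, 147, 161, 171, 175, 170, 152, 115, 89, 89, 119, 130, 130, 130, 130, 131, 130, 130, 129, 130, 130, 131, 130, 129, 129]
[131, 131, 131, 123, 73, 39, 79, 117, 129, 129, 129, 129, 128, 124, 103, 85, 88, 95, 102, 104, 105, 100, 94, 85, 89, 118, 129, 130, 129, 129, 128, 129, 132, 123, 78, 44, 78, 118, 129, 130, 130, 128, 130, 129, 129]
[319.39639982 223.43780694] [319.35339377 235.81550796]
```

View pics/w12z.png

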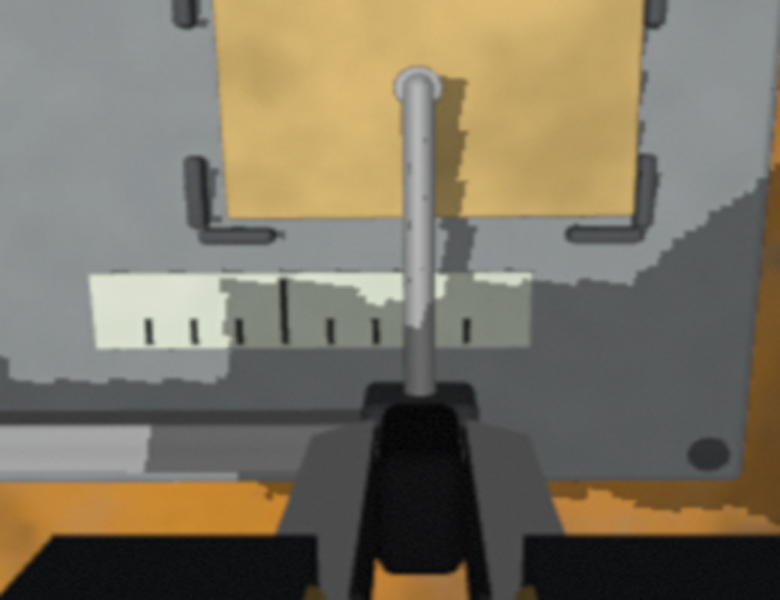

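The 60 line is hidden under the pointer. The 50 and 70 ticks at columns 305 and 335 put it at 320, and the pointer is at about 319, so roughly 59.3 mm. I'll take one overall check before handing in.

```bash
python3 - <<'E'
from h import *
im=imaging.snapshot("scene"); cv2.imwrite("pics/sc13.png",cv2.resize(im[290:445,310:490],None,fx=3.5,fy=3.5,interpolation=cv2.INTER_CUBIC))
im=imaging.snapshot("top"); cv2.imwrite("pics/top13.png",im)
E
```

```text
(no output)
```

View pics/sc13.png

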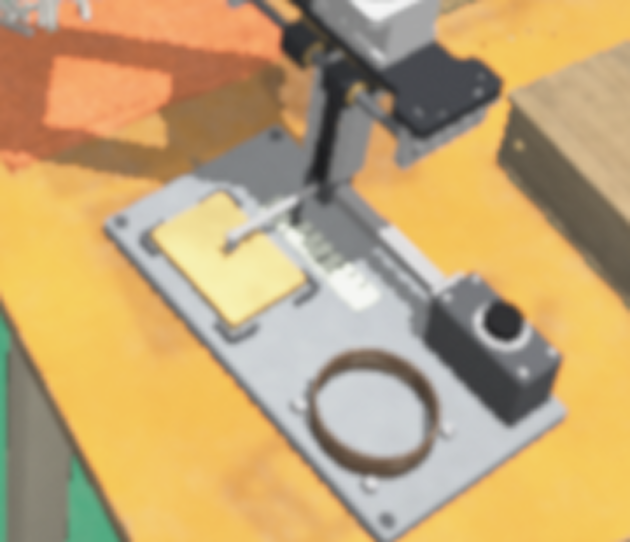

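View pics/w12.png

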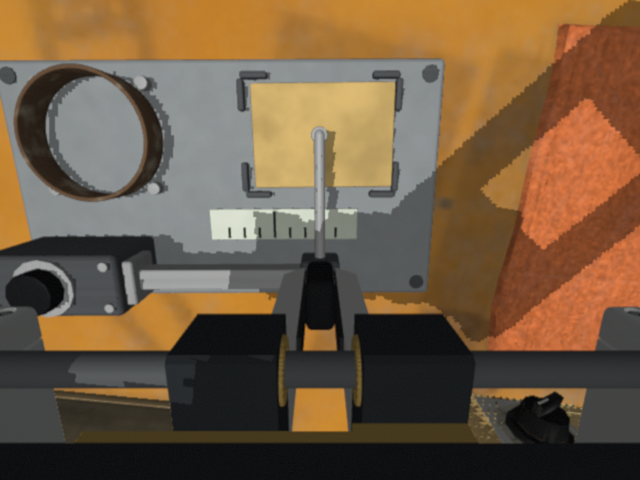

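Everything is in place: the block is inside its brackets, the ring is in its studs, the button is up and the fingers hold the grip. I'm handing it in.

```bash
python3 - <<'E'
from h import *
s=readout.observe(); print(s["t"],s["finger_gap"],np.abs(s["qvel"]).max())
bot.job_done()
E
```

```text
30.0417 0.013997136290499274 0.12689794835768767
the job is handed in; nothing more can be done
```

I finished the job and handed it in at about 30 s of the allowed 58 s; no verdict was reported.

- **Block:** the small bronze block went into the rectangular nest without contact and was released. Afterwards it lay flat inside all four brackets, about 2 mm from the nest centre and within 1° of the fixture.
- **Button:** I pressed it until it stopped, and the force rose to about 12 N. The arm sprang free and the button came back up.
- **Arm:** the fingers hold the grip with a 14 mm gap, matching its width. I drew it out to 60.4 mm by tool position; the last picture puts the pointer at about 59.3 mm. That is roughly a 1 mm disagreement, well within the 4 mm allowed. At handover the arm was at rest, and the wrist force reading of about 3 N matched the spring.
- **Ring, timer and pliers:** the ring is still between its studs. The gripper stayed clear of the timer and pliers throughout. I took a final top picture but did not check their positions in it.

One check disagreed: in the wrist pictures the held block looked about 3% too narrow, and its far edge was about 2 mm off. I corrected for this by comparing the block with the brackets in one picture before lowering it.

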